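Close the resin curing station, refit its start knob and hold it in

TASK

The grey figure is loaded in the UV curing station: first shut the amber lid fully, since the lamp must never be switched on while it is open. Then take the loose black knob, turn it so that the flat of its D-shaped bore matches the flat of the brass shaft, push it fully home on the shaft and press it well down against the start switch's spring; finish while still holding the knob pressed, because the lamp burns only as long as it is held in. Leave the figure standing in the chamber, and do not disturb the figures and the paint pot on the cutting mat.

Things in the scene. Friction and masses are not known exactly. Their poses are not given: they have to be found in the camera images.
- uv_station: UV curing station, a white box fixed to the desk, 240 mm deep (its x), 176 wide (its y), 90 high. Origin at the centre of its underside; x points to its back, z up. The front 78 mm is a control block with a flat black deck on top, 90 mm up; the brass shaft stands there, 85 mm in front of the origin. Behind is the open chamber, 149 mm long and 156 wide inside, with a turntable.
- uv_lid (a joint): angle of the amber lid, rad: 0 = shut (top flush with the deck), growing as it opens upward about the hinge at the back; starts between 1.0 and 1.35. A stiff friction hinge keeps it at any angle; 1 to 4 N at its free edge moves it. Plate 146 mm from hinge to free edge, 150 wide, 5 thick; a pull lip (10 x 60 mm, 5.5 high) on its outer face is centred 138 mm from the hinge
- lid_hinge (a point): point on the lid's hinge axis, mid-width and mid-thickness, 108 mm behind the station's origin, 87.5 mm above the desk; the axis runs along the station's y. Its frame turns with the lid: x runs along the lid away from its free edge, z out of its outer (upper) face
- lid_push (a point): point on the lid's outer face, mid-width, 115 mm from the hinge, just clear of the lip: a good place to push it shut. It moves with the lid
- shaft_seat (a point): centre of the top of the black collar (32 mm across) at the foot of the brass D-shaft, 98 mm above the desk and 8 above the deck while unpressed. The shaft rises 17 mm above it (top 2 mm tapered), 14 mm across with a flat 3 mm from its axis. x points out of the flat; a white line on the collar marks the side opposite to the flat; z is up. Collar and shaft sink together when pressed
- timer_shaft (a joint): angle of the D-shaft in rad about its upright axis: 0 = its flat looks to the station's front, positive anticlockwise from above; starts between -0.45 and 0.45. It turns only against stiff friction (0.1 N m), so it stays as found
- timer_press (a joint): how far shaft and collar are pressed down, m: 0 = out, 0.006 = stop. The spring pushes back with 2.5 N at first, 8.5 N at the stop; up to 0.002 the lamp is off, beyond 0.004 it burns
- knob_center (a point): centre, half-way up, of the loose black knob, upright, bore down, on the cutting mat (2 mm thick). 30 mm high, round: a ribbed head 40 mm across in the upper 11 mm, a body 37 across below. x points to the flat of its bore; the red pointer line on its aluminium top runs to the opposite side; z is up. When fully home on the shaft this point is 15 mm above point shaft_seat
- timer_knob: the same knob; origin at the centre of its underside, axes the same. The D-bore opens there, 19 mm deep, 0.5 mm wider than the shaft all round (about 0.1 rad of play either way); the underside rests on the collar when home. About 90 g
- cure_mini: grey plastic miniature figure on a round base about 26 mm across, 34 mm tall, origin at the centre of its underside; it stands loose on the turntable in the chamber, whose top is 21 mm above the desk and whose axis is 33 mm behind the station's origin
- mini_left: grey plastic miniature figure on a round base about 26 mm across, 34 mm tall, origin at the centre of its underside; it stands on the cutting mat
- mini_right: grey plastic miniature figure on a round base about 26 mm across, 34 mm tall, origin at the centre of its underside; it stands on the cutting mat
- yellow_pot: paint pot with yellow paint and a dark lid, 30 mm across, 49 mm tall, on the cutting mat; origin at the centre of its underside

How it is judged:
On the way, in this order (a step that is already met when the one before it is completed fails the run):
1. the lid is fully shut while the knob is not yet on the shaft (value of joint uv_lid below 0.04 rad and distance between knob_center and shaft_seat above 0.05 m), for 0.2 s.
2. the knob is fully home on the shaft (z of knob_center in the frame of shaft_seat between 0.012 and 0.0168 m and horizontal distance between knob_center and shaft_seat below 0.003 m and angle between the x axis of knob_center and the x axis of shaft_seat, either way round below 0.3 rad and angle between knob_center's own z axis and vertical below 0.12 rad), for 0.1 s.
At the end, for the whole second after the job is handed in: Lid shut (under 0.04 rad); knob fully home on the shaft (centre 12 to 16.8 mm above the collar, within 3 mm of the axis, flats within 0.3 rad, upright) and still; fingers on the knob (over 1 N), switch down over 4 of its 6 mm; figure upright in the chamber (all of step 2 and value of joint uv_lid below 0.04 rad and value of joint timer_press above 0.004 m and contact force between the fingers and timer_knob above 1 N and angle between cure_mini's own z axis and vertical below 0.2 rad and horizontal distance between cure_mini and uv_station below 0.09 m and height (world z) of cure_mini below 0.03 m and linear speed of timer_knob below 0.02 m/s); the arm keeps its last pose, push and grip.
It fails at once if the start switch is pressed (over 2 mm) while the lid is open (value of joint timer_press above 0.002 m and value of joint uv_lid above 0.1 rad).
It fails at once if mini_left is moved by more than 20 mm (distance of mini_left from where it was at the start of the episode above 0.02 m).
It fails at once if mini_right is moved by more than 20 mm (distance of mini_right from where it was at the start of the episode above 0.02 m).
It fails at once if yellow_pot is moved by more than 20 mm (distance of yellow_pot from where it was at the start of the episode above 0.02 m).
It also fails if it takes over 56 s, if anything falls off the work surface, if the arm or the gripper's body presses on something with over 40 N, if the wrist force passes 120 N, or if a joint passes its speed limit or range.

ROBOT

A 7-joint arm with a two-finger parallel gripper is mounted at the origin on a cart in front of the work surface, level with it; the furniture and walls round the work are solid. World frame = base frame: x ahead of the robot, y to its left, z up, the work surface at z = 0. Lengths are in m, angles in rad, forces in N, time in s.
With the tool pointing down it reaches from about 0.425 to 0.925 m from the base axis. Payload 6.8 kg.
Tool frame: the origin (TCP) lies on the centre line of the jaws, within the pads' length; the fingertips stand 25 mm ahead of it and the grasp point (between the pads) lies 6 mm ahead of it; z points along the fingers, y is the line along which they close (so a half turn about z gives the same grasp; the last joint's range is limited). The gripper opens to 85 mm and grips with 20 to 120 N. Pads are 22 mm wide; open, the fingers measure 114 mm over their backs; the gripper's body (76 mm by 85 mm) begins 54 mm behind the grasp point. The pads swing forward as they close: fully open they stand 13 mm farther back than shut.
Start: joints at [-1.245, 0.477, 0.022, 1.555, -0.011, 1.109, -0.083], TCP at [0.284, 0.612, 0.256] pointing down, gripper open.
Joint ranges: [-2.96, 2.96], [-0.34, 2.1], [-1.41, 1.46], [0.24, 2.44], [-1.37, 4.51], [0.17, 1.92], [-2.96, 2.96]. Speed limits (rad/s): [2.39, 2.39, 3.14, 3.14, 3.14, 3.14, 3.14].

INTERFACE

Orientations are given as a rotation vector (axis times angle).
In Python, from bench import telemetry, grab_frame, job gives the robot as it stands.
- The arm moves only by the tool apply_moves, never from a script. Its argument "rows" is a list of rows, each a list of 2 entries, a list of its own where there are three numbers: the shift along the tool's x, y, z each as a share of 250 mm, from -1 to 1, then the turn, a rotation vector about the tool's x, y, z each as a share of pi rad, from -1 to 1. A call has 1 to 10 rows; each row is the pose to reach, as a shift and turn from the pose commanded when the call began, along the tool's axes at that moment, turning the shorter way round; what a row does not reach only later rows make up. A row lasts 1/8 s, in which the tool goes at most 62.5 mm and 10.7 degrees, less where a joint would pass 70% of its speed; a pose out of reach is approached as far as the arm can. A call with a number of a shift or a turn outside -1 to 1 is refused whole. A call with a gripper value outside its range is refused whole. "jaw" is the gripper's target within -1 to 1 (fully open at 1, half-way at 0, shut at -1), set as the call begins (left out, the last holds). The fingers move at their own pace and stop on an object; "newtons" is the grip in N (left out, the last holds). Time passes only in rows, so rows that repeat a pose let the fingers close. It gives the time, the measured TCP pose, the force, the opening and the grip force at its end, in the units of the state.
- telemetry.get_obs(): the state, without advancing time (a new reading comes with each control period).
- grab_frame(name): name is "side" or "top"; returns a dict with "frame" (400x640x3 uint8, red, green, blue), "vertical_fov" (degrees; the focal length in pixels is half the picture's height over the tangent of half this angle, whatever the lens; pixels are square), "cx", "cy" (the principal point, pixels), "origin" and "attitude" of the camera in the world. Camera axes: x right, y up, looking along -z (the intrinsics and any distortion apply to the point x, -y, -z); pixel columns grow to the right and rows downward; lengths in m; the calibration is good to about 2 mm. A picture is of the moment at which its call begins. There is no depth.
- job.hand_in(): hands the job in; it is judged then, once.
The state is a dict: "clock": time; "joints": joint angles; "qvel": joint speeds; "tau": joint torques, N m; "tcp_pos": TCP position; "orientation": TCP orientation; "contact_force": force on the tool from outside, world axes, zero at the start; "moment": the same for the moment, N m; "grip_width": finger opening in m; "gripper_force": force on a finger pad.
Only numpy, scipy, OpenCV 4.12 (cv2) and the standard library are available. Lean on these libraries where they do the work, as an engineer would, in place of code of your own. Each camera call takes 0.05 s, during which the arm holds its last target. There are 200 camera calls.

## Working session

There is one attempt and no reset: what is moved stays moved. The work goes in short steps, Python scripts to look and compute and a tool call to move; the robot and the scene stay as the last step left them, time stands still between calls to the robot, and variables do not carry over. Pictures are saved under pics/ and viewed, at most 14 in all, crops included, and the job is handed in when it is done.

Besides the shell and the picture viewer there is one more tool, called after "Call:" in YAML: its name, and indented under it one key for each argument. apply_moves: Moves the arm, as the interface text tells. Its arguments: {"type":"object","properties":{"rows":{"type":"array"},"jaw":{"type":"number"},"newtons":{"type":"number"}},"required":["rows"]}

```bash
mkdir -p pics; python3 - <<'E'
from bench import telemetry, grab_frame
import cv2,pickle
o=telemetry.get_obs(); print({k:o[k] for k in('clock','tcp_pos','orientation','grip_width','contact_force')})
for n in('top','side'):
    f=grab_frame(n); pickle.dump(f,open(f'{n}.pkl','wb')); cv2.imwrite(f'pics/{n}0.png',f['frame'][:,:,::-1])
    print(n,{k:v for k,v in f.items() if k!='frame'})
E
```

```text
{'clock': 0.0, 'tcp_pos': array([0.28350459, 0.61197002, 0.25530576]), 'orientation': array([-6.76016904e-01, -3.06773737e+00,  2.89757148e-03]), 'grip_width': 0.08525864846786146, 'contact_force': array([-0.01552184,  0.22607042, -1.01622566])}
top {'vertical_fov': 50.72549740479555, 'cx': 317.613583759142, 'cy': 199.58956805253172, 'origin': array([0.33493318, 0.04107481, 1.25916025]), 'attitude': array([ 0.16376098, -0.16014049, -1.56635639])}
side {'vertical_fov': 54.347355635904115, 'cx': 320.83929362869037, 'cy': 193.760943475746, 'origin': array([1.31060292, 0.14080947, 0.72272008]), 'attitude': array([0.65086356, 0.75133371, 1.57158082])}
```

View pics/top0.png

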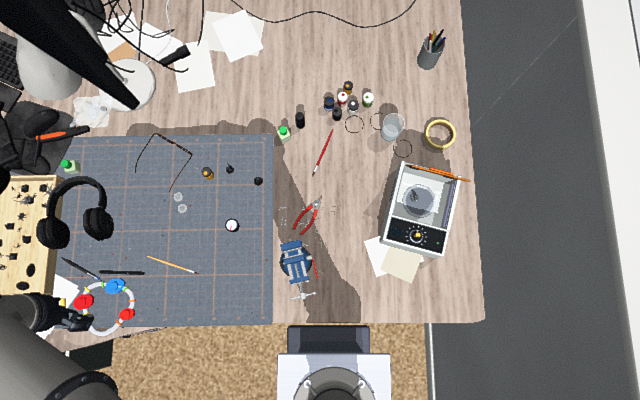

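View pics/side0.png

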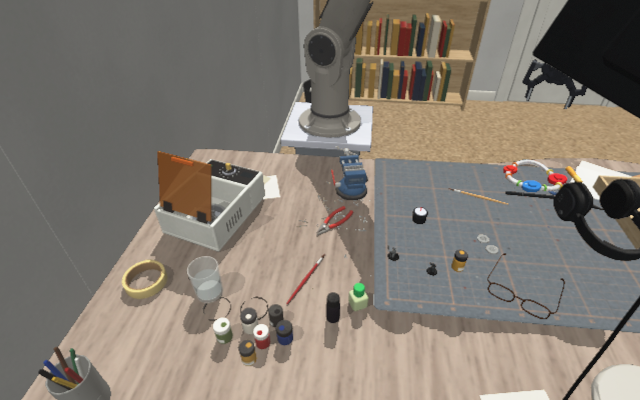

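```bash
cat > h.py <<'E'
import numpy as np,cv2
from scipy.spatial.transform import Rotation as R
from bench import grab_frame
def K(f):
    F=f['frame'].shape[0]/2/np.tan(np.radians(f['vertical_fov'])/2); return F
def ray(f,u,v):
    F=K(f); d=np.array([(u-f['cx'])/F,-(v-f['cy'])/F,-1.]); return f['origin'],R.from_rotvec(f['attitude']).apply(d)
def onz(f,u,v,z):
    o,d=ray(f,u,v); return o+d*(z-o[2])/d[2]
def proj(f,p):
    c=R.from_rotvec(f['attitude']).inv().apply(np.asarray(p)-f['origin']); F=K(f)
    return np.stack([f['cx']+F*c[...,0]/-c[...,2], f['cy']-F*c[...,1]/-c[...,2]],-1)
def crop(f,x,y,w,h,s): return cv2.resize(f['frame'][y:y+h,x:x+w,::-1],None,fx=s,fy=s,interpolation=cv2.INTER_CUBIC)
E
python3 - <<'E'
from h import *; import pickle
t=pickle.load(open('top.pkl','rb'));s=pickle.load(open('side.pkl','rb'))
C=np.zeros((600,800,3),np.uint8)
def put(im,x,y): C[y:y+im.shape[0],x:x+im.shape[1]]=im
put(crop(t,375,155,95,110,4),0,0)          # 380x440
put(crop(t,218,211,28,28,14),400,0)        # 392
put(crop(s,195,155,70,45,5),0,445-0) if 0 else put(crop(s,200,158,62,30,6),0,420)
put(crop(s,405,200,30,28,7),400,400)
put(crop(t,195,160,75,30,2),620,400)
cv2.imwrite('pics/c1.png',C)
E
```

```text
(no output)
```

View pics/c1.png

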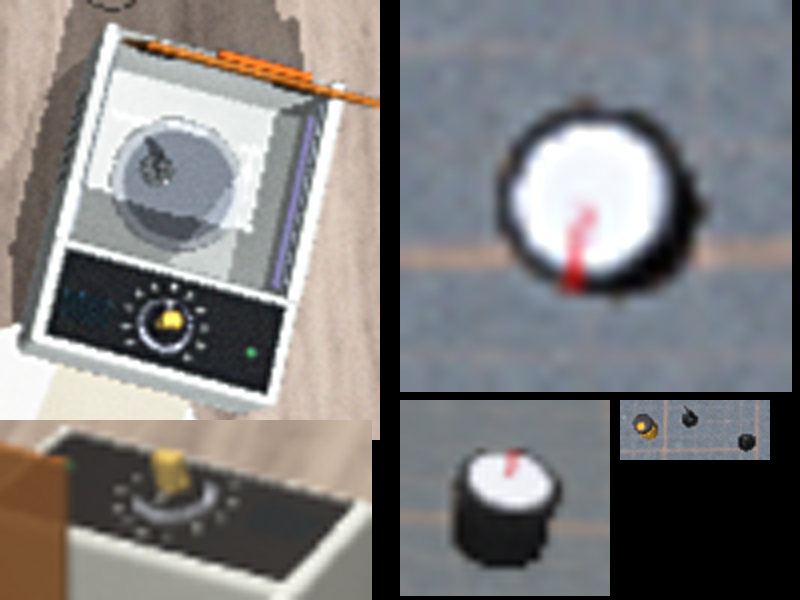

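```bash
python3 - <<'E'
from h import *; import pickle
t=pickle.load(open('top.pkl','rb'));s=pickle.load(open('side.pkl','rb'))
T=t['frame'];S=s['frame']
def big(m):
    n,l,st,c=cv2.connectedComponentsWithStats(m.astype(np.uint8)); i=1+st[1:,4].argmax(); return l==i
# deck
g=T.max(2); m=np.zeros(g.shape,bool); m[210:262,380:455]=g[210:262,380:455]<75
b=big(m); r=cv2.minAreaRect(np.argwhere(b)[:,::-1].astype(np.float32)); bx=cv2.boxPoints(r)
P=np.array([onz(t,*q,.09)[:2] for q in bx]); print('deck',bx.round(1).tolist(),P.round(4).tolist(),P.mean(0))
e=P[1:]-P[:-1]; print('edges',np.linalg.norm(e,axis=1),np.degrees(np.arctan2(e[:,1],e[:,0])))
h=cv2.cvtColor(T,cv2.COLOR_RGB2HSV); hs=cv2.cvtColor(S,cv2.COLOR_RGB2HSV)
br=np.zeros(g.shape,bool); br[225:245,405:430]=((h[...,0]>18)&(h[...,0]<35)&(h[...,1]>120)&(h[...,2]>90))[225:245,405:430]
q=np.argwhere(br)[:,::-1]; print('brass top px',q.mean(0),len(q),onz(t,*q.mean(0),.11))
# knob
w=np.zeros(g.shape,bool); w[211:239,218:246]=(T.min(2)>150)[211:239,218:246]
rd=np.zeros(g.shape,bool); sub=T.astype(int); rd[211:239,218:246]=((sub[...,0]-sub[...,1])>50)[211:239,218:246]
hull=cv2.convexHull(np.argwhere(w|rd)[:,::-1].astype(np.float32)); (c,rad)=cv2.minEnclosingCircle(hull); el=cv2.fitEllipse(hull)
mo=np.array(el[0]); print('knob circ',c,rad,el); k=onz(t,*mo,.032); print('knob',k)
rq=np.argwhere(rd)[:,::-1]; d=onz(t,*rq.mean(0),.032)-k; print('red',rq.mean(0),len(rq),d,np.degrees(np.arctan2(d[1],d[0])))
wS=np.zeros(S.shape[:2],bool); wS[200:228,405:435]=((S.min(2)>130)|(S[...,0].astype(int)-S[...,1]>50))[200:228,405:435]
el=cv2.fitEllipse(cv2.convexHull(np.argwhere(wS)[:,::-1].astype(np.float32))); ks=onz(s,*el[0],.032); print('knob side',el,ks)
rS=np.zeros(S.shape[:2],bool); rS[200:228,405:435]=(S[...,0].astype(int)-S[...,1]>45)[200:228,405:435]
q=np.argwhere(rS)[:,::-1]; d=onz(s,*q.mean(0),.032)-ks; print('redS',len(q),np.degrees(np.arctan2(d[1],d[0])))
for nm,ff,hh,reg in(('yel',t,h,(160,190,195,222)),):pass
# lid side mask
lm=np.zeros(S.shape[:2],bool); lm[140:225,145:225]=((hs[...,0]<18)&(hs[...,1]>150)&(hs[...,2]>60))[140:225,145:225]
lb=big(lm); print('lid side',cv2.approxPolyDP(cv2.convexHull(np.argwhere(lb)[:,::-1].astype(np.int32)),3,True).reshape(-1,2).tolist())
C=np.hstack([crop(t,404,222,28,26,14),crop(s,212,157,34,26,12)[:312] if 0 else cv2.resize(crop(s,212,157,34,26,12),(400,364))])
cv2.imwrite('pics/c2.png',C)
for nm,q in(('pot',(208,173)),('m1',(230,168)),('m2',(258,181))): print(nm,onz(t,*q,.03))
E
```

```text
deck [[385.8999938964844, 237.8000030517578], [391.6000061035156, 217.0], [446.5, 231.89999389648438], [440.79998779296875, 252.8000030517578]] [[0.4708, -0.1458], [0.5293, -0.1638], [0.4868, -0.315], [0.4291, -0.2957]] [ 0.47900516 -0.23009377]
edges [0.06121573 0.15712241 0.06081098] [ -17.04324568 -105.69752599  161.47426997]
brass top px [417.20833333 234.70833333] 24 [ 0.47674389 -0.22854005  0.11      ]
knob circ (231.5, 225.5) 5.700977325439453 ((231.00965881347656, 225.0121612548828), (9.803336143493652, 11.262153625488281), 30.127708435058594)
knob [0.51587739 0.29811583 0.032     ]
red [230.16666667 228.5       ] 6 [-0.01031086  0.00205269  0.        ] 168.74076574368658
knob side ((421.92987060546875, 213.60281372070312), (12.700250625610352, 25.471389770507812), 89.97225189208984) [0.52336929 0.3026689  0.032     ]
redS 7 -173.3135919038268
lid side [[210, 164], [209, 220], [161, 205], [158, 152]]
pot [0.67468885 0.37445847 0.03      ]
m1 [0.69021398 0.30866794 0.03      ]
m2 [0.64948588 0.2228092  0.03      ]
```

View pics/c2.png

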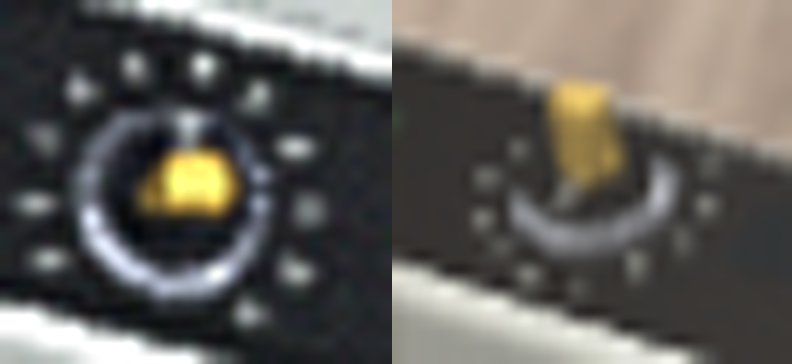

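```bash
cat >> h.py <<'E'
import json,os
def pose():
    from bench import telemetry
    o=telemetry.get_obs()
    if os.path.exists('cmd.json'): c=json.load(open('cmd.json')); return np.array(c[0]),R.from_rotvec(c[1])
    return np.array(o['tcp_pos']),R.from_rotvec(o['orientation'])
def down(yaw): # tool x at world yaw, z down
    return R.from_euler('z',yaw,degrees=True)*R.from_rotvec([np.pi,0,0])
def plan(wps,save=True):
    """wps: (x,y,z,yaw deg); prints rows relative to commanded pose; stores the last as command"""
    p,r=pose(); out=[]
    for w in wps:
        s=r.inv().apply(np.array(w[:3])-p)/.25; q=(r.inv()*down(w[3])).as_rotvec()/np.pi
        out.append([s.round(3).tolist(),q.round(3).tolist()])
    for o in out: print(o)
    s,q=out[-1]
    if save: json.dump([(p+r.apply(np.array(s)*.25)).tolist(),(r*R.from_rotvec(np.array(q)*np.pi)).as_rotvec().tolist()],open('cmd.json','w'))
E
python3 - <<'E'
from h import *; import pickle
t=pickle.load(open('top.pkl','rb'));s=pickle.load(open('side.pkl','rb'))
p,r=pose(); X=r.apply([1,0,0]); print('tool x yaw',np.degrees(np.arctan2(X[1],X[0])))
# ring
print('ring top',onz(t,415.95,236.0,.09))
yaw=np.radians(-17); sx=np.array([np.cos(yaw),np.sin(yaw)]); sy=np.array([-sx[1],sx[0]])
# far/front station corners check (top crop)
for q in((27.5,86.2-0),):pass
for nm,q in(('BL',(375+112/4,155+27/4)),('BR',(375+340/4,155+88/4)),('FR',(375+275/4,155+402/4)),('FL',(375+33/4,155+340/4))): print(nm,onz(t,*q,.09)[:2])
sh=np.array([.4757,-.2288]); O=sh+.085*sx
H=O+.108*sx; print('origin',O,'hinge',H)
def ang(u,v,ys):
    o,d=ray(s,u,v); k=(np.dot(H+ys*sy-o[:2],sy))/np.dot(d[:2],sy); P=o+k*d
    dx=-np.dot(P[:2]-H,sx); dz=P[2]-.0875; return dx,dz,np.arctan2(dz,dx),np.hypot(dx,dz)
print(ang(210,164,.075),ang(158,152,-.075))
print('brass S',onz(s,212+585/ (400/34),157+95/14,.115))
# ring centre side
print('ring side',onz(s,212+592/11.76-.5-392/11.76,157+205/14,.09))
E
```

```text
tool x yaw 155.1460508741771
ring top [ 0.47561326 -0.229558    0.09      ]
BL [ 0.69053428 -0.20278137]
BR [ 0.64476757 -0.36381551]
FR [ 0.42162086 -0.30339664]
FL [ 0.46462969 -0.13833864]
origin [ 0.5569859  -0.25365159] hinge [ 0.66026682 -0.28522774]
(np.float64(0.05032521812316082), np.float64(0.13882210071152687), np.float64(1.2230152898795894), np.float64(0.14766246383256992)) (np.float64(0.048569710129208646), np.float64(0.1322882707269171), np.float64(1.2189250699795375), np.float64(0.1409226855901968))
brass S [ 0.46480036 -0.13474894  0.115     ]
ring side [ 0.47785236 -0.22824983  0.09      ]
```

```bash
cat >> h.py <<'E'
SH=np.array([.4765,-.2288]); YAW=-16.
sx=np.array([np.cos(np.radians(YAW)),np.sin(np.radians(YAW))]); sy=np.array([-sx[1],sx[0]])
HG=SH+.193*sx
def lidw(th,clear=0.,r=.118,half=.0145,tip=.025):
    a=HG+(-r*np.cos(th)+(.0025+clear)*np.sin(th)+half)*sx; z=.0875+r*np.sin(th)+(.0025+clear)*np.cos(th)+tip
    return (*a,z,74)
E
python3 - <<'E'
from h import *
print(lidw(1.22,.03))
a=lidw(1.22,.03)
plan([(.40,.45,.33,135),(.50,.25,.34,115),(.62,0.,.34,95)])
E
```

```text
(np.float64(0.6663208575413925), np.float64(-0.2832302550207743), np.float64(0.23448221080092146), 74)
[[-0.695, -0.393, -0.298], [-0.001, 0.0, 0.112]]
[[-1.394, -0.951, -0.337], [-0.0, 0.0, 0.223]]
[[-2.25, -1.656, -0.335], [-0.0, 0.0, 0.334]]
```

Call:
apply_moves:
  rows:
    - [[-0.695,-0.393,-0.298],[0,0,0.112]]
    - [[-0.695,-0.393,-0.298],[0,0,0.112]]
    - [[-0.695,-0.393,-0.298],[0,0,0.112]]
    - [[-0.98,-0.67,-0.337],[0,0,0.18]]
    - [[-0.98,-0.67,-0.337],[0,0,0.18]]
    - [[-0.98,-0.67,-0.337],[0,0,0.18]]
  jaw: -1
  newtons: 40

```text
clock: 0.85
tcp_pos: [0.4389, 0.352, 0.3416]
orientation: [1.518, 2.748, 0.001]
contact_force: [-1.3, -0.2, -0.7]
grip_width: 0.0002
gripper_force: 0.0
```

```bash
rm -f cmd.json; python3 - <<'E'
from h import *
from bench import telemetry
o=telemetry.get_obs(); p,r=pose(); X=r.apply([1,0,0]); print(p,np.degrees(np.arctan2(X[1],X[0])),o['joints'],o['clock'],o['contact_force'],o['grip_width'])
plan([(.58,.12,.34,105),(.64,-.04,.34,90)])
plan([(.70,-.18,.34,80),(*lidw(1.22,.035)[:2],.33,74)])
E
```

```text
[0.43891878 0.35195298 0.34161216] 122.18451819793692 [-0.98627874  0.21851919  0.23799999  1.73581028 -0.05312373  1.19260014
 -0.17243214] 0.85 [-1.32715581 -0.17058842 -0.6878579 ] 0.00019448433049093632
[[-1.086, -0.017, 0.008], [0.001, 0.0, 0.095]]
[[-1.755, -0.154, 0.009], [0.001, 0.0, 0.179]]
[[-0.56, 0.24, 0.0], [-0.0, 0.0, 0.055]]
[[-0.978, 0.124, 0.041], [-0.0, 0.0, 0.089]]
```

Call:
apply_moves:
  rows:
    - [[-1.0,-0.02,0.0],[0,0,0.1]]
    - [[-1.0,-0.02,0.0],[0,0,0.1]]
    - [[-1.0,-0.02,0.0],[0,0,0.1]]
    - [[-1.0,-0.02,0.0],[0,0,0.1]]
    - [[-1.0,-0.02,0.0],[0,0,0.1]]

```text
clock: 1.48
tcp_pos: [0.5685, 0.139, 0.3403]
orientation: [1.928, 2.478, -0.003]
contact_force: [-0.3, 1.1, -0.8]
grip_width: -0.0001
gripper_force: 0.0
```

```bash
rm -f cmd.json; python3 - <<'E'
from h import *
p,r=pose(); X=r.apply([1,0,0]); print(p,np.degrees(np.arctan2(X[1],X[0])))
plan([(.66,-.11,.335,84)])
plan([(*lidw(1.22,.035)[:2],.32,74),(*lidw(1.22,.03)[:3],74)])
E
```

```text
[0.56854454 0.13901741 0.34030949] 104.23994443508327
[[-1.055, 0.11, 0.024], [0.0, 0.001, 0.112]]
[[-0.69, 0.115, 0.06], [0.0, -0.0, 0.056]]
[[-0.687, 0.096, 0.402], [0.0, -0.0, 0.056]]
```

Call:
apply_moves:
  rows:
    - [[-1.0,0.1,0.02],[0,0,0.11]]
    - [[-1.0,0.1,0.02],[0,0,0.11]]
    - [[-1.0,0.1,0.02],[0,0,0.11]]
    - [[-1.0,0.1,0.02],[0,0,0.11]]
    - [[-1.0,0.1,0.02],[0,0,0.11]]
    - [[-1.0,0.1,0.02],[0,0,0.11]]

```text
clock: 2.22
tcp_pos: [0.6545, -0.089, 0.3347]
orientation: [-2.314, -2.122, 0.0]
contact_force: [-0.2, 1.0, 0.4]
grip_width: 0.0002
gripper_force: 0.0
```

```bash
rm -f cmd.json; python3 - <<'E'
from h import *
p,r=pose(); X=r.apply([1,0,0]); print(p,np.degrees(np.arctan2(X[1],X[0])))
plan([(*lidw(1.22,.04)[:2],.33,74),(*lidw(1.22,.04)[:2],.25,74)])
E
```

```text
[ 0.65452673 -0.0890252   0.33465311] 85.02418360924278
[[-0.777, 0.151, 0.018], [-0.0, -0.0, 0.061]]
[[-0.777, 0.152, 0.338], [-0.0, -0.0, 0.061]]
```

Call:
apply_moves:
  rows:
    - [[-0.777,0.15,0.018],[0,0,0.061]]
    - [[-0.777,0.15,0.018],[0,0,0.061]]
    - [[-0.777,0.15,0.018],[0,0,0.061]]
    - [[-0.777,0.15,0.018],[0,0,0.061]]
    - [[-0.777,0.15,0.018],[0,0,0.061]]
    - [[-0.777,0.15,0.338],[0,0,0.061]]
    - [[-0.777,0.15,0.338],[0,0,0.061]]

```text
clock: 3.1
tcp_pos: [0.6742, -0.2821, 0.247]
orientation: [-2.499, -1.891, 0.002]
contact_force: [-0.2, 1.2, 0.4]
grip_width: 0.0004
gripper_force: 0.0
```

```bash
python3 - <<'E'
from h import *
for n,b in(('top',(380,120,120,140)),('side',(130,60,130,160))):
    f=grab_frame(n); globals()[n]=crop(f,*b,3)
h=max(top.shape[0],side.shape[0]); C=np.zeros((h,780,3),np.uint8); C[:top.shape[0],:360]=top; C[:side.shape[0],380:770]=side; cv2.imwrite('pics/c3.png',C)
rows=[(lidw(th,-.0)) for th in(1.1,.95,.8,.65,.5,.38,.28,.2)]
plan(rows)
E
```

```text
[[-0.0, -0.203, 0.125], [-0.001, -0.0, 0.0]]
[[-0.0, -0.264, 0.16], [-0.001, -0.0, 0.0]]
[[-0.0, -0.319, 0.205], [-0.001, -0.0, 0.0]]
[[-0.0, -0.367, 0.257], [-0.001, -0.0, 0.0]]
[[-0.0, -0.407, 0.315], [-0.001, -0.0, 0.0]]
[[-0.0, -0.432, 0.366], [-0.001, -0.0, 0.0]]
[[-0.0, -0.448, 0.41], [-0.001, -0.0, 0.0]]
[[-0.0, -0.458, 0.447], [-0.001, -0.0, 0.0]]
```

View pics/c3.png

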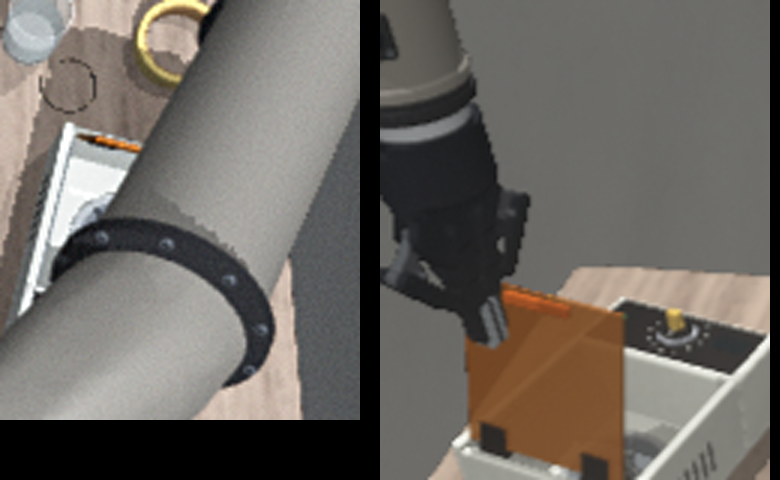

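Call:
apply_moves:
  rows:
    - [[0,-0.15,0.1],[0,0,0]]
    - [[0,-0.203,0.125],[0,0,0]]
    - [[0,-0.264,0.16],[0,0,0]]
    - [[0,-0.319,0.205],[0,0,0]]
    - [[0,-0.367,0.257],[0,0,0]]
    - [[0,-0.407,0.315],[0,0,0]]
    - [[0,-0.432,0.366],[0,0,0]]
    - [[0,-0.448,0.41],[0,0,0]]
    - [[0,-0.458,0.447],[0,0,0]]
    - [[0,-0.458,0.447],[0,0,0]]

```text
clock: 4.45
tcp_pos: [0.5643, -0.2558, 0.1383]
orientation: [-2.509, -1.889, 0.001]
contact_force: [0.4, -0.1, -0.4]
grip_width: -0.0001
gripper_force: 0.0
```

```bash
python3 - <<'E'
from h import *
plan([lidw(.1),lidw(0.04),lidw(0,0)])
print(lidw(0))
f=grab_frame('side'); cv2.imwrite('pics/c4.png',crop(f,130,100,150,130,4))
E
```

```text
[[-0.0, -0.008, 0.046], [0.0, -0.0, 0.0]]
[[-0.0, -0.01, 0.074], [0.0, -0.0, 0.0]]
[[-0.0, -0.011, 0.093], [0.0, -0.0, 0.0]]
(np.float64(0.5625329217864795), np.float64(-0.25346954334562144), np.float64(0.11499999999999999), 74)
```

View pics/c4.png

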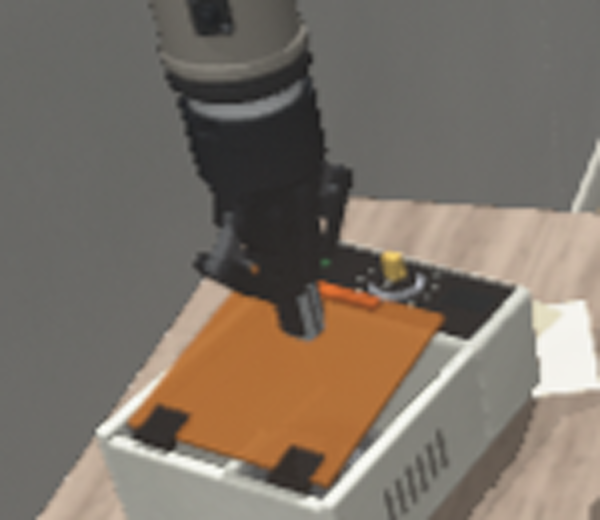

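Call:
apply_moves:
  rows:
    - [[0,-0.005,0.03],[0,0,0]]
    - [[0,-0.01,0.06],[0,0,0]]
    - [[0,-0.01,0.08],[0,0,0]]
    - [[0,-0.01,0.093],[0,0,0]]
    - [[0,-0.01,0.1],[0,0,0]]
    - [[0,-0.01,0.1],[0,0,0]]

```text
clock: 5.25
tcp_pos: [0.5621, -0.2554, 0.115]
orientation: [-2.509, -1.889, -0.001]
contact_force: [-2.9, 1.9, 8.3]
grip_width: 0.0003
gripper_force: 4.3
```

Call:
apply_moves:
  rows:
    - [[0,0,0.008],[0,0,0]]
    - [[0,0,0.008],[0,0,0]]
    - [[0,0,-0.1],[0,0,0]]
    - [[0,0,-0.35],[0,0,0]]
    - [[0,0,-0.6],[0,0,0]]
    - [[0.5,0,-0.7],[0,0,0]]
    - [[0.95,0,-0.7],[0,0,0]]
    - [[0.95,0,-0.7],[0,0,0]]
    - [[0.95,0,-0.7],[0,0,0]]
    - [[0.95,0,-0.7],[0,0,0]]
  jaw: 1

```text
clock: 6.5
tcp_pos: [0.6287, -0.0203, 0.2886]
orientation: [-2.499, -1.9, -0.001]
contact_force: [-1.4, -0.0, 0.0]
grip_width: 0.0854
gripper_force: 0.0
```

```bash
rm -f cmd.json; python3 - <<'E'
from h import *; import pickle
from bench import telemetry
o=telemetry.get_obs(); p,r=pose(); X=r.apply([1,0,0]); print(p,np.degrees(np.arctan2(X[1],X[0])),o['joints'])
t=grab_frame('top');s=grab_frame('side'); pickle.dump((t,s),open('f2.pkl','wb'))
C=np.zeros((600,800,3),np.uint8)
def put(im,x,y): C[y:y+im.shape[0],x:x+im.shape[1]]=im
put(crop(t,405,222,26,26,14),0,0); put(crop(s,213,157,32,26,14),370,0)[:0] if 0 else put(crop(s,213,157,30,26,14),372,0)
put(crop(s,150,150,120,70,3),0,375); put(crop(t,217,211,28,28,8),370,375);put(crop(s,408,203,26,22,7),600,375)
cv2.imwrite('pics/c5.png',C)
E
```

```text
[ 0.62872376 -0.02032457  0.28856165] 74.50432767892869 [-0.49490364  0.41642429  0.58633444  1.6646989  -0.2517999   1.13717685
 -0.11156164]
```

View pics/c5.png

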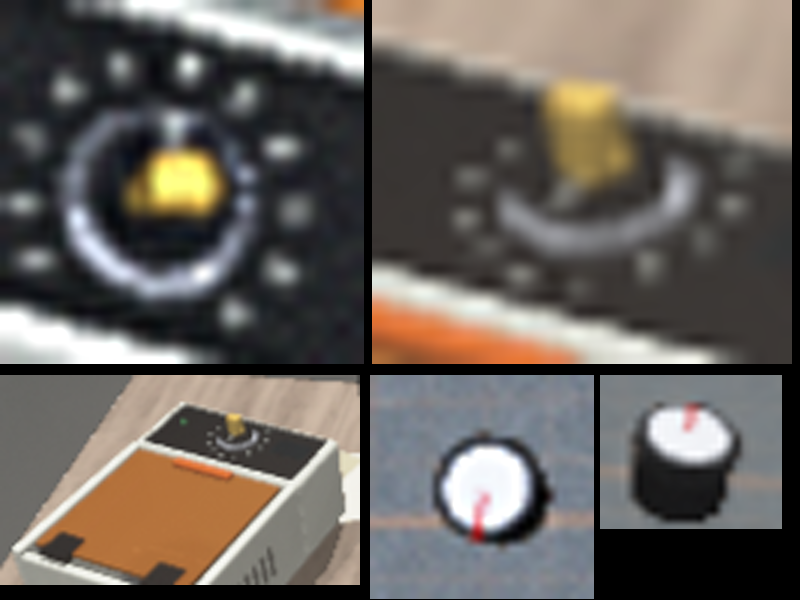

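```bash
python3 - <<'E'
from h import *; import pickle
t,s=pickle.load(open('f2.pkl','rb'))
def tri(a,b):
    (o1,d1),(o2,d2)=a,b; A=np.stack([d1,-d2],1); k=np.linalg.lstsq(A,o2-o1,rcond=None)[0]; p,q=o1+k[0]*d1,o2+k[1]*d2; return (p+q)/2,p-q
print('ring',onz(t,415.86,236.04,.09),onz(s,228.7,170.5,.09),tri(ray(t,415.86,236.04),ray(s,228.7,170.5)))
print('brass top',onz(t,417.9,234.8,.115),onz(s,227.6,163.3,.115),tri(ray(t,417.9,234.8),ray(s,227.6,163.3)))
print('line',onz(t,416.9,230.5,.098),onz(s,225.6,171.2,.098))
def kn(f,x,y,w,h,th):
    F=f['frame'].astype(int); m=np.zeros(F.shape[:2],bool); red=(F[...,0]-F[...,1])>45
    m[y:y+h,x:x+w]=((F.min(2)>th)|(red&(F[...,0]>130)))[y:y+h,x:x+w]
    n,l,st,c=cv2.connectedComponentsWithStats(m.astype(np.uint8)); i=1+st[1:,4].argmax(); B=l==i
    q=np.argwhere(B)[:,::-1]; c=q.mean(0); r=np.argwhere(B&red)[:,::-1]
    wt=(F[...,0]-F[...,1])[r[:,1],r[:,0]]; rc=(r*wt[:,None]).sum(0)/wt.sum()
    k=onz(f,*c,.032); d=onz(f,*rc,.032)-k; print('knob',c,st[i],k,'red dir',np.degrees(np.arctan2(d[1],d[0])),np.linalg.norm(d),len(r)); return ray(f,*c)
a=kn(t,217,211,28,28,150); b=kn(s,408,203,26,22,140); print(tri(a,b))
E
```

```text
ring [ 0.47550213 -0.22930253  0.09      ] [ 0.4725617 -0.2293866  0.09     ] (array([ 0.47518366, -0.22854084,  0.09200095]), array([ 0.00013811, -0.00056392,  0.00014701]))
brass top [ 0.4758732  -0.22923575  0.115     ] [ 0.4734749  -0.22814776  0.115     ] (array([ 0.47547826, -0.22808786,  0.11651914]), array([ 0.00036685, -0.00148444,  0.00039589]))
line [ 0.4899211 -0.2310838  0.098    ] [ 0.48732274 -0.23214057  0.098     ]
knob [231.06896552 224.63218391] [226 220  11  11  87] [0.51700298 0.29798736 0.032     ] red dir 168.55804911334653 0.011233566043659226 5
knob [420.16883117 210.90909091] [415 207  12   9  77] [0.51313677 0.2988064  0.032     ] red dir 172.48521812123468 0.010595098682544364 7
(array([0.51658718, 0.29775735, 0.03491616]), array([-1.08434215e-05, -7.28735217e-04, -1.54173410e-04]))
```

```bash
rm -f cmd.json; python3 - <<'E'
from h import *
plan([(.54,.20,.25,150)])
plan([(.5165,.298,.15,172),(.5165,.298,.08,172),(.5165,.298,.032,172)])
E
```

```text
[[0.776, -0.586, 0.155], [-0.0, 0.0, -0.422]]
[[0.277, 0.293, 0.4], [-0.0, -0.0, -0.122]]
[[0.277, 0.293, 0.68], [-0.0, -0.0, -0.122]]
[[0.277, 0.293, 0.872], [-0.0, -0.0, -0.122]]
```

Call:
apply_moves:
  rows:
    - [[0.776,-0.586,0.155],[0,0,-0.422]]
    - [[0.776,-0.586,0.155],[0,0,-0.422]]
    - [[0.776,-0.586,0.155],[0,0,-0.422]]
    - [[0.776,-0.586,0.155],[0,0,-0.422]]
    - [[0.776,-0.586,0.155],[0,0,-0.422]]
    - [[0.776,-0.586,0.155],[0,0,-0.422]]
    - [[0.776,-0.586,0.155],[0,0,-0.422]]
    - [[0.776,-0.586,0.155],[0,0,-0.422]]
    - [[0.776,-0.586,0.155],[0,0,-0.422]]

```text
clock: 7.72
tcp_pos: [0.5408, 0.1985, 0.2505]
orientation: [-0.823, -3.032, 0.0]
contact_force: [0.2, 0.9, 0.4]
grip_width: 0.0855
gripper_force: 0.0
```

Call:
apply_moves:
  rows:
    - [[0.277,0.293,0.4],[0,0,-0.122]]
    - [[0.277,0.293,0.4],[0,0,-0.122]]
    - [[0.277,0.293,0.4],[0,0,-0.122]]
    - [[0.277,0.293,0.68],[0,0,-0.122]]
    - [[0.277,0.293,0.68],[0,0,-0.122]]
    - [[0.277,0.293,0.8],[0,0,-0.122]]
    - [[0.277,0.293,0.872],[0,0,-0.122]]
    - [[0.277,0.293,0.872],[0,0,-0.122]]

```text
clock: 8.72
tcp_pos: [0.5175, 0.2973, 0.0326]
orientation: [-0.225, -3.133, 0.002]
contact_force: [0.1, 0.4, 0.6]
grip_width: 0.0855
gripper_force: 0.0
```

```bash
python3 - <<'E'
from h import *
from bench import telemetry
o=telemetry.get_obs(); print(o['tcp_pos'],o['joints'],o['contact_force']); p,r=pose(); print(p)
f=grab_frame('side'); g=grab_frame('top')
C=np.hstack([crop(f,380,150,90,90,4),crop(g,200,180,90,90,4)]); cv2.imwrite('pics/c6.png',C)
E
```

```text
[0.51747939 0.29728843 0.03261953] [-0.69935862  0.6419212   0.09724235  1.89778685 -0.10142397  0.60770139
  0.88974252] [0.13104882 0.38156329 0.57115325]
[0.51639356 0.29796458 0.03207125]
```

View pics/c6.png

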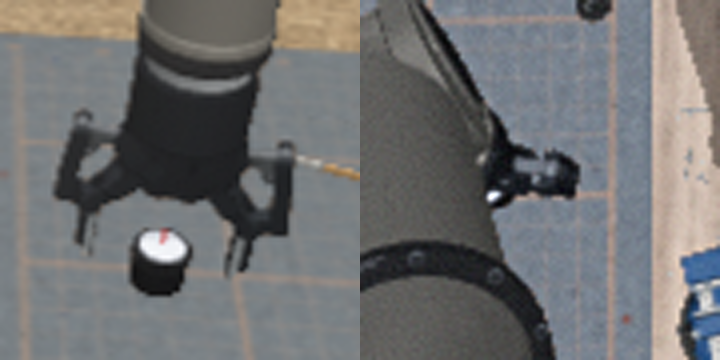

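Call:
apply_moves:
  rows:
    - [[0,0,0],[0,0,0]]
    - [[0,0,0],[0,0,0]]
    - [[0,0,0],[0,0,0]]
    - [[0,0,0],[0,0,0]]
    - [[0,0,0],[0,0,0]]
    - [[0,0,0],[0,0,0]]
  jaw: -1
  newtons: 50

```text
clock: 9.57
tcp_pos: [0.5177, 0.2982, 0.0334]
orientation: [0.222, 3.133, 0.001]
contact_force: [-1.0, -0.1, 5.4]
grip_width: 0.0379
gripper_force: 49.4
```

```bash
python3 - <<'E'
from h import *
plan([(.5165,.298,.15,172),(.5165,.298,.23,172)])
plan([(.58,.06,.23,110)])
plan([(.53,-.12,.23,60)])
E
```

```text
[[0.0, -0.0, -0.472], [-0.0, -0.0, -0.0]]
[[0.0, -0.0, -0.792], [-0.0, -0.0, -0.0]]
[[-0.384, -0.907, 0.0], [-0.0, -0.0, 0.344]]
[[-0.608, -0.434, 0.001], [-0.0, 0.0, 0.278]]
```

Call:
apply_moves:
  rows:
    - [[0,0,-0.1],[0,0,0]]
    - [[0,0,-0.3],[0,0,0]]
    - [[0,0,-0.472],[0,0,0]]
    - [[0,0,-0.792],[0,0,0]]
    - [[0,0,-0.792],[0,0,0]]

```text
clock: 10.2
tcp_pos: [0.5191, 0.2988, 0.235]
orientation: [0.222, 3.128, 0.007]
contact_force: [0.2, 0.6, -2.0]
grip_width: 0.038
gripper_force: 50.4
```

Call:
apply_moves:
  rows:
    - [[-0.384,-0.907,0],[0,0,0.344]]
    - [[-0.384,-0.907,0],[0,0,0.344]]
    - [[-0.384,-0.907,0],[0,0,0.344]]
    - [[-0.384,-0.907,0],[0,0,0.344]]
    - [[-0.384,-0.907,0],[0,0,0.344]]
    - [[-0.384,-0.907,0],[0,0,0.344]]
    - [[-0.384,-0.907,0],[0,0,0.344]]
    - [[-0.384,-0.907,0],[0,0,0.344]]

```text
clock: 11.2
tcp_pos: [0.5801, 0.0601, 0.23]
orientation: [-1.798, -2.575, 0.001]
contact_force: [0.2, 0.1, -1.4]
grip_width: 0.0381
gripper_force: 50.5
```

Call:
apply_moves:
  rows:
    - [[-0.608,-0.434,0],[0,0,0.278]]
    - [[-0.608,-0.434,0],[0,0,0.278]]
    - [[-0.608,-0.434,0],[0,0,0.278]]
    - [[-0.608,-0.434,0],[0,0,0.278]]
    - [[-0.608,-0.434,0],[0,0,0.278]]
    - [[-0.608,-0.434,0],[0,0,0.278]]
    - [[-0.608,-0.434,0],[0,0,0.278]]

```text
clock: 12.08
tcp_pos: [0.5304, -0.1197, 0.2305]
orientation: [-2.719, -1.574, 0.0]
contact_force: [0.1, -0.0, -0.1]
grip_width: 0.0382
gripper_force: 50.5
```

```bash
rm -f cmd.json; python3 - <<'E'
from h import *
plan([(.4765,-.229,.20,-8)])
plan([(.4765,-.229,.165,-8)])
E
```

```text
[[-0.487, 0.031, 0.122], [-0.0, 0.0, 0.379]]
[[0.0, -0.0, 0.14], [-0.0, 0.0, -0.0]]
```

Call:
apply_moves:
  rows:
    - [[-0.487,0.03,0.122],[0,0,0.379]]
    - [[-0.487,0.03,0.122],[0,0,0.379]]
    - [[-0.487,0.03,0.122],[0,0,0.379]]
    - [[-0.487,0.03,0.122],[0,0,0.379]]
    - [[-0.487,0.03,0.122],[0,0,0.379]]
    - [[-0.487,0.03,0.122],[0,0,0.379]]
    - [[-0.487,0.03,0.122],[0,0,0.379]]
    - [[-0.487,0.03,0.122],[0,0,0.379]]
    - [[-0.487,0.03,0.122],[0,0,0.379]]

```text
clock: 13.2
tcp_pos: [0.4759, -0.229, 0.2]
orientation: [-3.133, 0.223, 0.0]
contact_force: [-0.2, 0.3, -1.4]
grip_width: 0.0376
gripper_force: 50.5
```

```bash
rm cmd.json; python3 - <<'E'
from h import *; import pickle
from bench import telemetry
o=telemetry.get_obs(); p,r=pose(); X=r.apply([1,0,0]); print(p,np.degrees(np.arctan2(X[1],X[0])),r.as_matrix()[:,2],o['joints'][6],o['contact_force'])
s=grab_frame('side'); t=grab_frame('top');pickle.dump(s,open('s3.pkl','wb'))
C=np.zeros((600,800,3),np.uint8); a=crop(s,205,125,45,55,10); b=crop(t,360,195,85,80,4); C[:550,:450]=a; C[:320,455:795]=b; cv2.imwrite('pics/c7.png',C)
E
```

```text
[ 0.47588584 -0.22895697  0.19999963] -8.144207366363023 [ 8.29044228e-06  2.81310494e-04 -9.99999960e-01] -0.8841763252721537 [-0.23464464  0.25025436 -1.39955393]
```

View pics/c7.png

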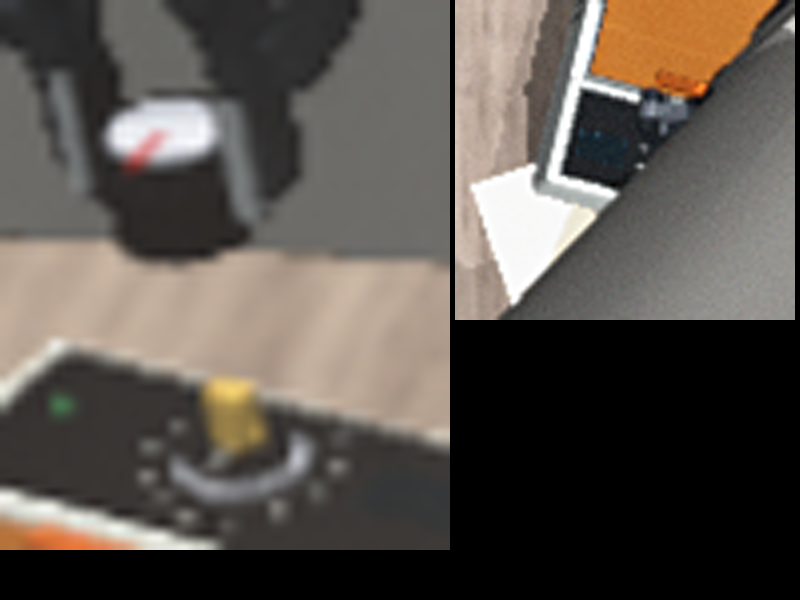

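```bash
python3 - <<'E'
from h import *; import pickle
s=pickle.load(open('s3.pkl','rb')); F=s['frame'].astype(int)
x,y,w,h=212,131,17,15; sub=F[y:y+h,x:x+w]; red=(sub[...,0]-sub[...,1])>40; m=(sub.min(2)>125)|red
n,l,st,c=cv2.connectedComponentsWithStats(m.astype(np.uint8)); B=l==1+st[1:,4].argmax()
q=np.argwhere(B)[:,::-1]+[x,y]; hc=cv2.fitEllipse(cv2.convexHull(q.astype(np.float32))); print(hc,q.mean(0),q.min(0),q.max(0))
r=np.argwhere(B&red); wt=(sub[...,0]-sub[...,1])[r[:,0],r[:,1]]; rc=(r[:,::-1]*wt[:,None]).sum(0)/wt.sum()+[x,y]
for z in(.1986,):
  for c in(q.mean(0),(220.85,137.75)):
    k=onz(s,*c,z); d=onz(s,*rc,z)-k; print('knob top',k,'red',np.degrees(np.arctan2(d[1],d[0])),len(r))
  e1=onz(s,205+16.5-.45,125+13.3-.45,z);e2=onz(s,205+12.7-.45,125+16.8-.45,z); d=e2-e1;print('line ends',np.degrees(np.arctan2(d[1],d[0])))
for zz,u in((.098,(24.2,44.0)),(.115,(23.2,38.8))): print('shaft',onz(s,205+u[0]-.45,125+u[1]-.45,zz))
a=onz(s,205+20.8-.45,125+46.8-.45,.098); b=onz(s,205+23.3-.45,125+44.3-.45,.098); d=a-b; print('white line dir',np.degrees(np.arctan2(d[1],d[0])))
for off in(.0,): print('predicted knob top px if at shaft', proj(s,[.4735,-.2284,.1986]))
# white pixels on collar
E
```

```text
((220.9625701904297, 137.71742248535156), (6.530366897583008, 10.734251976013184), 77.57014465332031) [220.96610169 137.66101695] [216 135] [226 141]
knob top [ 0.47812179 -0.23069461  0.1986    ] red -10.1611526988641 7
knob top [ 0.47858461 -0.23085054  0.1986    ] red -9.756590677750122 7
line ends -13.045097685385297
shaft [ 0.47424135 -0.22740992  0.098     ]
shaft [ 0.47365841 -0.22766483  0.115     ]
white line dir -14.552829519137738
predicted knob top px if at shaft [222.39532944 136.79271201]
```

```bash
rm -f cmd.json; python3 - <<'E'
from h import *
plan([(.4718,-.2283,.155,-9),(.4718,-.2283,.148,-9),(.4718,-.2283,.142,-9)])
E
```

```text
[[-0.016, -0.001, 0.18], [-0.0, -0.0, 0.004]]
[[-0.016, -0.001, 0.208], [-0.0, -0.0, 0.004]]
[[-0.016, -0.001, 0.232], [-0.0, -0.0, 0.004]]
```

Call:
apply_moves:
  rows:
    - [[-0.016,-0.001,0.1],[0,0,0.004]]
    - [[-0.016,-0.001,0.18],[0,0,0.004]]
    - [[-0.016,-0.001,0.18],[0,0,0.004]]
    - [[-0.016,-0.001,0.208],[0,0,0.004]]
    - [[-0.016,-0.001,0.22],[0,0,0.004]]
    - [[-0.016,-0.001,0.232],[0,0,0.004]]
    - [[-0.016,-0.001,0.232],[0,0,0.004]]

```text
clock: 14.18
tcp_pos: [0.4718, -0.2281, 0.1419]
orientation: [-3.132, 0.247, 0.001]
contact_force: [-0.4, 0.1, -0.7]
grip_width: 0.0381
gripper_force: 50.5
```

```bash
python3 - <<'E'
from h import *; import pickle
from bench import telemetry
o=telemetry.get_obs(); print(o['tcp_pos'],o['contact_force'],o['moment'])
s=grab_frame('side'); pickle.dump(s,open('s4.pkl','wb'))
cv2.imwrite('pics/c8.png',crop(s,205,125,45,55,10))
E
```

```text
[ 0.47178208 -0.22814005  0.14191456] [-0.35148893  0.12128571 -0.72802228] [ 0.18335997  0.11534001 -0.04778014]
```

View pics/c8.png

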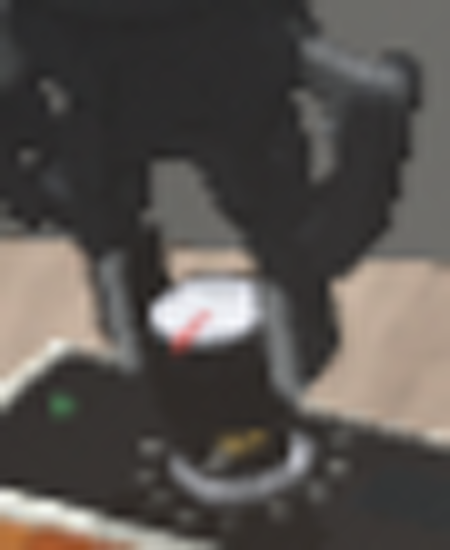

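Call:
apply_moves:
  rows:
    - [[0,0,0.01],[0,0,0]]
    - [[0,0,0.02],[0,0,0]]
    - [[0,0,0.02],[0,0,0]]

```text
clock: 14.6
tcp_pos: [0.4718, -0.2281, 0.1368]
orientation: [-3.132, 0.247, 0.001]
contact_force: [0.1, 0.9, -1.6]
grip_width: 0.0385
gripper_force: 50.5
```

Call:
apply_moves:
  rows:
    - [[0,0,0.008],[0,0,0]]
    - [[0,0,0.016],[0,0,0]]
    - [[0,0,0.02],[0,0,0]]
    - [[0,0,0.02],[0,0,0]]

```text
clock: 15.1
tcp_pos: [0.4719, -0.2282, 0.132]
orientation: [-3.132, 0.247, 0.0]
contact_force: [-0.7, 2.2, 0.1]
grip_width: 0.038
gripper_force: 50.6
```

Call:
apply_moves:
  rows:
    - [[0,0,0.008],[0,0,0]]
    - [[0,0,0.014],[0,0,0]]
    - [[0,0,0.018],[0,0,0]]
    - [[0,0,0.018],[0,0,0]]

```text
clock: 15.6
tcp_pos: [0.4718, -0.2282, 0.1275]
orientation: [-3.132, 0.247, 0.0]
contact_force: [-1.8, 2.2, 2.6]
grip_width: 0.0384
gripper_force: 50.7
```

```bash
python3 - <<'E'
from h import *
s=grab_frame('side'); cv2.imwrite('pics/c9.png',crop(s,205,125,45,55,10))
E
```

```text
(no output)
```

View pics/c9.png

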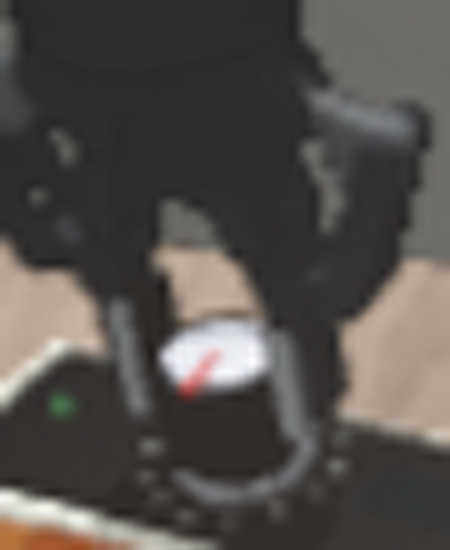

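Call:
apply_moves:
  rows:
    - [[0,0,0.004],[0,0,0]]
    - [[0,0,0.008],[0,0,0]]
    - [[0,0,0.012],[0,0,0]]
    - [[0,0,0.014],[0,0,0]]
    - [[0,0,0.014],[0,0,0]]
  newtons: 70

```text
clock: 16.27
tcp_pos: [0.4719, -0.2282, 0.1241]
orientation: [-3.131, 0.247, 0.0]
contact_force: [-3.5, 4.1, 5.8]
grip_width: 0.0375
gripper_force: 69.9
```

Call:
apply_moves:
  rows:
    - [[0,0,0.004],[0,0,0]]
    - [[0,0,0.008],[0,0,0]]
    - [[0,0,0.008],[0,0,0]]
    - [[0,0,0.008],[0,0,0]]

```text
clock: 16.77
tcp_pos: [0.472, -0.2283, 0.1233]
orientation: [-3.13, 0.247, -0.001]
contact_force: [-6.3, 6.6, 21.2]
grip_width: 0.0376
gripper_force: 71.6
```

```bash
python3 - <<'E'
from h import *
s=grab_frame('side'); C=np.hstack([crop(s,205,125,45,55,10)[:480],cv2.resize(crop(s,145,140,70,96,5),(350,480))]); cv2.imwrite('pics/c10.png',C)
E
```

```text
(no output)
```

View pics/c10.png

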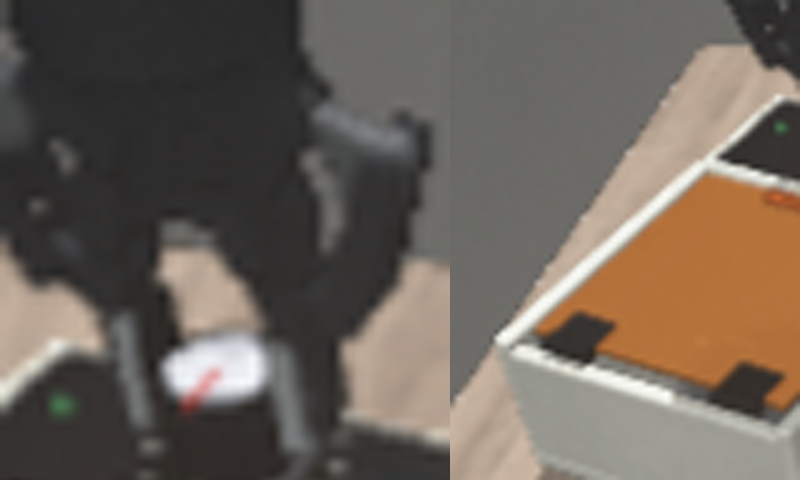

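Call:
apply_moves:
  rows:
    - [[0,0,-0.002],[0,0,0]]
    - [[0,0,-0.002],[0,0,0]]
    - [[0,0,-0.002],[0,0,0]]

```text
clock: 17.2
tcp_pos: [0.4719, -0.2283, 0.1234]
orientation: [-3.131, 0.247, -0.001]
contact_force: [-6.1, 5.7, 16.5]
grip_width: 0.0378
gripper_force: 71.0
```

The picture shows the knob seated with the switch at its stop, at about (217, 370) in the left crop. The lid is flush.

```bash
python3 -c "
from bench import job; print(job.hand_in())"
```

```text
the job is handed in; nothing more can be done
None
```

The job is handed in at about 17 s of the 56 s allowed: the lid is shut, and the gripper holds the knob home on the shaft, pressed to the switch's stop; the judge returned no verdict, and I never re-checked the figure under the closed lid.

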